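Build up the polishing arbor

ROBOT

A 6-joint arm with a two-finger parallel gripper is mounted at the origin on a cart in front of the work surface, level with it; the furniture and walls round the work are solid. World frame = base frame: x ahead of the robot, y to its left, z up, the work surface at z = 0. Lengths are in m, angles in rad, forces in N, time in s.
With the tool pointing down it reaches from about 0.375 to 0.9 m from the base axis. Payload 3.1 kg.
Tool frame: the origin (TCP) lies on the centre line of the jaws, within the pads' length; the fingertips stand 22 mm ahead of it and the grasp point (between the pads) lies 3 mm ahead of it (ctrl.finger_overhang is the z of the fingertips in the tool frame, in m); z points along the fingers, y is the direction in which the jaws open and shut (so a half turn about z gives the same grasp; the last joint's range is limited). The gripper opens to 87 mm and grips with 3 to 60 N. Pads are 19 mm wide; open, the fingers measure 117 mm over their backs; the gripper's body (75 mm by 190 mm) begins 51 mm behind the grasp point.
Start: joints at [-0.178, 0.527, 1.433, -0, 1.181, -0.178], TCP at [0.625, 0, 0.245] pointing down, gripper open.
Joint ranges: [-3.08, 3.08], [-0.75, 2.2], [0.22, 2.44], [-1.43, 4.57], [0, 2.65], [-2.85, 2.85]. Speed limits (rad/s): [2.79, 2.79, 3.14, 3.14, 3.14, 3.14].

INTERFACE

Orientations are given as a 3x3 rotation matrix whose columns are the frame's x, y, z axes.
In Python, from bench import ctrl, vision gives the robot as it stands. The module is installed in compiled form; this text tells all that it offers.
- The arm moves only by the shell command python3 -m handwheel 'ROWS' [FORCE]. ROWS is JSON, a list of rows, each an object with "dp": the shift along the tool's x, y, z in mm, a list of three; "rotation": the turn, a rotation vector about the tool's x, y, z in rad, a list of three; "fingers": the finger opening in mm, from 0 to 87. A call has 1 to 12 rows; each row is the pose to reach, as a shift and turn from the pose commanded when the call began, along the tool's axes at that moment; what a row does not reach only later rows make up. A row lasts 1/8 s, in which the tool goes at most 62.5 mm and 10.7 degrees, less where a joint would pass 70% of its speed; a pose out of reach is approached as far as the arm can. A call with a gripper value outside its range is refused whole. The fingers move at their own pace and stop on an object; FORCE is the grip in N (left out, the last holds). Time passes only in rows, so rows that repeat a pose let the fingers close. It gives the time, the measured TCP pose, the force and the opening at its end, in the units of the state.
- ctrl.get_obs(): the state, without advancing time (a new reading comes with each control period).
- vision.capture(name): name is "scene" or "side" or "wrist"; returns a dict with "color" (384x512x3 uint8, red, green, blue), "camera_matrix" (3x3 intrinsics, pixels), "view" (4x4, takes a point from world to camera coordinates). Camera axes: x right, y up, looking along -z (the intrinsics and any distortion apply to the point x, -y, -z); pixel columns grow to the right and rows downward; lengths in m; the calibration is good to about 2 mm. A picture is of the moment at which its call begins. There is no depth.
- ctrl.sign_off(): hands the job in, once; it reports no verdict.
The state is a dict: "t": time; "joint_positions": joint angles; "joint_velocities": joint speeds; "tau": joint torques, N m; "tool_pos": TCP position; "tcp_rot": TCP orientation; "ft_force": force on the tool from outside, world axes, zero at the start; "ft_torque": the same for the moment, N m; "finger_gap": finger opening in m.
Only numpy, scipy, OpenCV 4.12 (cv2) and the standard library are available. Lean on these libraries where they do the work, as an engineer would, in place of code of your own. Each camera call takes 0.05 s, during which the arm holds its last target.

TASK

Set up the upright polishing arbor on the bench: thread onto its spindle, from the bottom up, first the wide flat wheel, then the plain sleeve, then the small wheel with the groove round its rim, and last the ribbed cap, closed end up, over the spindle's end. Lower each part until it rests on the one below before letting it go (do not drop it), and leave it seated flat; take the parts one by one in that order. Leave the loupe, the little screwdriver, the spring clip and everything else on the bench where they lie.

Things in the scene. Friction and masses are not known exactly. Their poses are not given: they have to be found in the camera images.
- arbor: Fixed target: grey foot 84 mm across, 10 mm high, with screw heads to 14 mm; on it a collar 32 mm across, its flat top (the seat) 20 mm above the bench; then a spindle 12 mm across to 88 mm, tapering to 4 mm at its end at 98 mm. Origin: under the foot's centre at bench height, on the spindle axis; z up. When seated: wheel at 20-38 mm above the bench, sleeve 38-64, grooved wheel 64-80, cap 80-110.
- wheel_centre (a point): Wide flat wheel, stone grey with a steel bush, 60 mm in diameter, 18 mm high, lying flat. Bore 20 mm, straight through, axis upright. This point is its centre, half-way up, on the axis; z up.
- sleeve_centre (a point): Plain steel sleeve (short tube), 30 mm outside diameter, 26 mm high, standing upright. Bore 20 mm, straight through, axis upright. This point is its centre, half-way up, on the axis; z up.
- groover_centre (a point): Small aluminium wheel, 46 mm in diameter, 16 mm high, with a 4 mm wide, 4.5 mm deep groove round the middle of its rim, lying flat. Bore 20 mm, straight through, axis upright. This point is its centre, half-way up, on the axis; z up.
- cap_centre (a point): Ribbed dark steel cap, 35 mm in diameter over its ribs, 30 mm high, closed flat top, standing on its open end; blind bore 20 mm wide and 22 mm deep from below. This point is its centre, half-way up, on the axis; z up.
- loupe_centre (a point): Black loupe, 38 mm in diameter, 30 mm high, a loose bystander; its centre, half-way up.
- driver_centre (a point): Tiny steel screwdriver with a black cap, lying, 57 mm long (along x), 14 mm high, a loose bystander; its centre.
- clip_centre (a point): Small steel spring clip, 51 x 26 x 14 mm, long along x, a loose bystander; its centre.
There are look-alikes about, which are no part of the job. What is shaped like the part that bears cap_centre but pink is not meant.

How it is judged:
On the way, in this order (a step that is already met when the one before it is completed fails the run):
1. the wide wheel lies flat on the arbor's collar, let go (horizontal distance between wheel_centre and arbor below 0.007 m and z of wheel_centre in the frame of arbor between 0.025 and 0.033 m and angle between wheel_centre's own z axis and vertical below 0.12 rad and linear speed of wheel below 0.03 m/s and contact force between the fingers and wheel below 0.1 N), for 0.2 s.
2. the plain sleeve stands on the wide wheel, let go (horizontal distance between each of wheel_centre, sleeve_centre and arbor below 0.007 m and z of wheel_centre in the frame of arbor between 0.025 and 0.033 m and angle between each of wheel_centre, sleeve_centre's own z axis and vertical below 0.12 rad and z of sleeve_centre in the frame of arbor between 0.047 and 0.055 m and linear speed of sleeve below 0.03 m/s and contact force between the fingers and sleeve below 0.1 N), for 0.2 s.
3. the grooved wheel lies on the sleeve, let go (horizontal distance between each of wheel_centre, sleeve_centre, groover_centre and arbor below 0.007 m and z of wheel_centre in the frame of arbor between 0.025 and 0.033 m and angle between each of wheel_centre, sleeve_centre, groover_centre's own z axis and vertical below 0.12 rad and z of sleeve_centre in the frame of arbor between 0.047 and 0.055 m and z of groover_centre in the frame of arbor between 0.068 and 0.076 m and linear speed of groover below 0.03 m/s and contact force between the fingers and groover below 0.1 N), for 0.2 s.
4. the ribbed cap sits over the spindle's end on the grooved wheel, let go (horizontal distance between each of wheel_centre, sleeve_centre, groover_centre, cap_centre and arbor below 0.007 m and z of wheel_centre in the frame of arbor between 0.025 and 0.033 m and angle between each of wheel_centre, sleeve_centre, groover_centre, cap_centre's own z axis and vertical below 0.12 rad and z of sleeve_centre in the frame of arbor between 0.047 and 0.055 m and z of groover_centre in the frame of arbor between 0.068 and 0.076 m and z of cap_centre in the frame of arbor between 0.091 and 0.099 m and linear speed of cap below 0.03 m/s and contact force between the fingers and cap below 0.1 N), for 0.2 s.
At the end, for the whole second after the job is handed in: On the arbor, from the bottom up: wide wheel, sleeve, grooved wheel, cap, each with its axis within 7 mm of the spindle's, within 4 mm of its seated height and upright within 0.12 rad, all let go and at rest (all of step 4 and linear speed of each of wheel, sleeve, groover below 0.03 m/s and contact force between the fingers and wheel below 0.1 N and contact force between the fingers and sleeve below 0.1 N and contact force between the fingers and groover below 0.1 N); the robot touches nothing.
It fails at once if a part is dropped from more than about 30 mm instead of being set down ((linear speed of wheel above 0.8 m/s and contact force between the fingers and wheel below 0.01 N) or (linear speed of sleeve above 0.8 m/s and contact force between the fingers and sleeve below 0.01 N) or (linear speed of groover above 0.8 m/s and contact force between the fingers and groover below 0.01 N) or (linear speed of cap above 0.8 m/s and contact force between the fingers and cap below 0.01 N)).
It fails at once if the loupe, the screwdriver or the spring clip is pushed more than 25 mm from its place (distance of any of loupe_centre, driver_centre, clip_centre from where it was at the start of the episode above 0.025 m).
It also fails if it takes over 109 s, if anything falls off the work surface, if the arm or the gripper's body presses on something with over 40 N, if the wrist force passes 120 N, or if a joint passes its speed limit or range.

## Working session

There is one attempt and no reset: what is moved stays moved. The work goes in short steps, Python scripts to look and compute and a shell command to move; the robot and the scene stay as the last step left them, time stands still between calls to the robot, and variables do not carry over. Pictures are saved under pics/ and viewed, and the job is handed in when it is done.

```bash
mkdir -p pics; cat > h.py <<'E'
import numpy as np, cv2
from bench import ctrl, vision
def cap(n,f):
    d=vision.capture(n); cv2.imwrite('pics/'+f,cv2.cvtColor(d['color'],cv2.COLOR_RGB2BGR)); 
    np.savez('pics/'+f+'.npz',K=d['camera_matrix'],V=d['view'],c=d['color']); return d
def ray(d,u,v):
    K=d['camera_matrix'] if 'camera_matrix' in d else d['K'];V=d['view'] if 'view' in d else d['V']
    p=np.linalg.inv(K)@[u,v,1]; r=np.array([p[0],-p[1],-p[2]])
    R=V[:3,:3];t=V[:3,3]; return -R.T@t, R.T@r
def atz(d,u,v,z):
    o,r=ray(d,u,v); return o+r*(z-o[2])/r[2]
def proj(d,P):
    K=d['camera_matrix'] if 'camera_matrix' in d else d['K'];V=d['view'] if 'view' in d else d['V']
    c=V[:3,:3]@P+V[:3,3]; q=K@[c[0],-c[1],-c[2]]; return q[:2]/q[2]
E
python3 - <<'E'
from h import *
for n in ['scene','side','wrist']:
    d=cap(n,n+'0.png'); print(n,d['camera_matrix'].round(1).tolist(),d['view'].round(3).tolist(),[k for k in d])
o=ctrl.get_obs(); print(o['t'],o['tool_pos'],o['tcp_rot'],o['finger_gap'],o['ft_force'])
E
```

```text
scene [[450.9, 0.0, 256.3], [0.0, 450.9, 193.8], [0.0, 0.0, 1.0]] [[0.837, -0.548, -0.013, -0.336], [0.429, 0.64, 0.637, -0.344], [-0.341, -0.539, 0.771, -0.63], [0.0, 0.0, 0.0, 1.0]] ['color', 'camera_matrix', 'view']
side [[440.8, 0.0, 259.4], [0.0, 440.8, 202.0], [0.0, 0.0, 1.0]] [[-0.795, -0.606, 0.015, 0.503], [0.319, -0.398, 0.86, -0.149], [-0.515, 0.689, 0.51, -0.734], [0.0, 0.0, 0.0, 1.0]] ['color', 'camera_matrix', 'view']
wrist [[280.1, 0.0, 256.0], [0.0, 280.1, 183.9], [0.0, 0.0, 1.0]] [[1.0, -0.0, -0.002, -0.624], [0.0, 0.964, -0.264, 0.033], [0.002, 0.264, 0.964, -0.39], [0.0, 0.0, 0.0, 1.0]] ['color', 'camera_matrix', 'view']
0.15 [6.24468863e-01 1.08060877e-04 2.43786632e-01] [[ 1.43758364e-05  9.99998608e-01 -1.66851958e-03]
 [ 9.99999963e-01 -1.39217974e-05  2.72132168e-04]
 [ 2.72108560e-04 -1.66852343e-03 -9.99998571e-01]] 0.08718411479404226 [ 0.16383236 -0.11668628  0.17623117]
```

View pics/scene0.png

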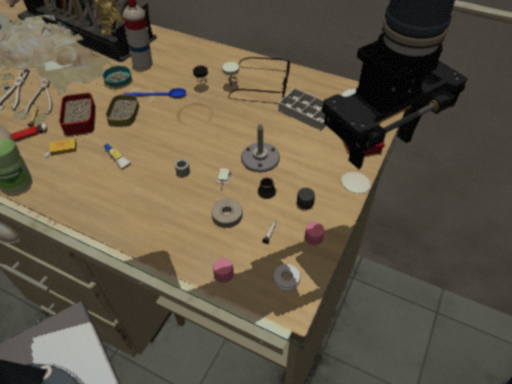

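View pics/side0.png

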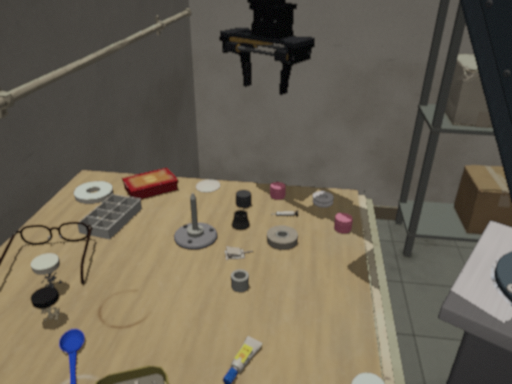

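View pics/wrist0.png

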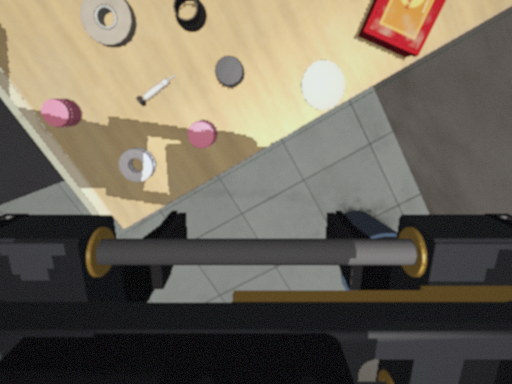

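The scene shows these parts, with scene-camera pixels:
- Arbor at (260,155).
- Wide wheel at (227,212).
- Sleeve at (182,168).
- Aluminium grooved wheel at (287,277).
- Dark cap at (306,198), and a black loupe at (266,187).
- Pink look-alike caps at (314,233) and (223,270).
- Screwdriver at (270,232).
- Clip at (223,176).

I'll enlarge these to confirm them.

```bash
python3 - <<'E'
from h import *
a=cv2.imread('pics/scene0.png')[115:300,160:340]; b=cv2.imread('pics/side0.png')[170:300,165:365]
cv2.imwrite('pics/crA.png',cv2.resize(a,None,fx=3.2,fy=3.2,interpolation=cv2.INTER_CUBIC))
cv2.imwrite('pics/crB.png',cv2.resize(b,None,fx=4,fy=4,interpolation=cv2.INTER_CUBIC))
s=np.load('pics/scene0.png.npz')
for n,u,v,z in [('arborfoot',260.5,157,.01),('tip',260.5,125,.098),('wheel',227,211,.018),('sleeve',182,164,.026),('groov',287,275,.016),('capdark',306,191,.03),('loupe',266,181,.03),('pink1',314,227,.03),('pink2',223,264,.03),('drv',270,232,.007),('clip',223,176,.007)]:
    print(n,atz(s,u,v,z).round(3))
print('cams',[ray(np.load(f'pics/{n}0.png.npz'),0,0)[0].round(3) for n in('scene','side','wrist')])
E
```

```text
arborfoot [0.583 0.259 0.01 ]
tip [0.585 0.261 0.098]
wheel [0.446 0.169 0.018]
sleeve [0.429 0.32  0.026]
groov [ 0.462 -0.005  0.016]
capdark [0.594 0.118 0.03 ]
loupe [0.545 0.182 0.03 ]
pink1 [0.555 0.041 0.03 ]
pink2 [0.378 0.067 0.03 ]
drv [0.492 0.09  0.007]
clip [0.49  0.259 0.007]
cams [array([ 0.215, -0.303,  0.7  ]), array([0.07 , 0.752, 0.495]), array([0.625, 0.071, 0.383])]
```

View pics/crA.png

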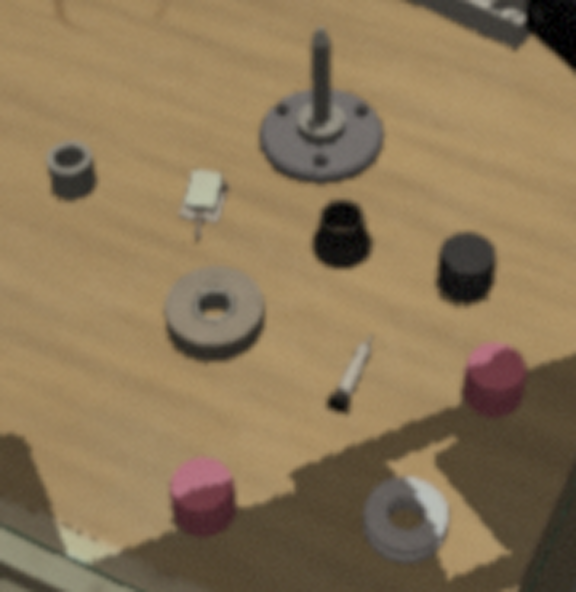

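View pics/crB.png

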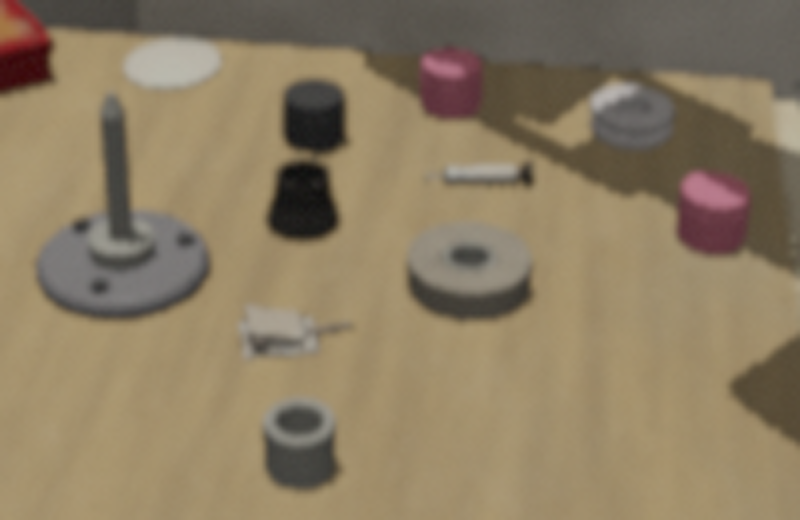

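Confirmed in the crops: the dark ribbed cap at scene (306,198) is the only non-pink cylinder with a closed flat top. The one at (266,187) is the tapered loupe, and the two pink ones are look-alikes. The grooved wheel is at (287,277), the sleeve at (182,168) and the wide wheel at (227,212). Next I triangulate.

```bash
python3 - <<'E'
from h import *
s=np.load('pics/scene0.png.npz');e=np.load('pics/side0.png.npz')
A=lambda x,y:(160+x/3.2-.35,115+y/3.2-.35)
B=lambda x,y:(165+x/4-.375,170+y/4-.375)
for n,a,b,z in [('tip',(320,33),(112,98),.098),('foot',(321,132),(122,260),.010),('wheel',(214,305),(470,255),.018),('sleeve',(71,157),(300,422),.026),('groov',(407,512),(632,108),.016),('cap',(467,253),(315,98),.03),('loupe',(342,215),(303,175),.03)]:
    print(n,atz(s,*A(*a),z).round(4),atz(e,*B(*b),z).round(4))
E
```

```text
tip [0.5832 0.2621 0.098 ] [0.582  0.2692 0.098 ]
foot [0.5836 0.2626 0.01  ] [0.5813 0.2709 0.01  ]
wheel [0.4469 0.1717 0.018 ] [0.4471 0.1734 0.018 ]
sleeve [0.4292 0.3206 0.026 ] [0.427  0.3243 0.026 ]
groov [ 0.4619 -0.0045  0.016 ] [4.596e-01 1.000e-04 1.600e-02]
cap [0.5897 0.1125 0.03  ] [0.5859 0.119  0.03  ]
loupe [0.5442 0.1795 0.03  ] [0.5419 0.1825 0.03  ]
```

```bash
python3 -m handwheel '[{"dp":[30,-50,0],"rotation":[0,0,0],"fingers":87},{"dp":[60,-100,0],"rotation":[0,0,0],"fingers":87},{"dp":[60,-100,0],"rotation":[0,0,0],"fingers":87},{"dp":[60,-100,0],"rotation":[0,0,0],"fingers":87}]' 30
python3 - <<'E'
from h import *
d=cap('wrist','w1.png')
im=cv2.imread('pics/w1.png')[0:230]; cv2.imwrite('pics/w1b.png',cv2.resize(im,None,fx=1.55,fy=1.55,interpolation=cv2.INTER_CUBIC))
im=cv2.imread('pics/wrist0.png')[0:200,20:270]; cv2.imwrite('pics/w0b.png',cv2.resize(im,None,fx=3,fy=3,interpolation=cv2.INTER_CUBIC))
o=ctrl.get_obs(); print(o['t'],o['tool_pos'],o['ft_force'])
E
```

```text
t: 0.65
tool_pos: [0.5259, 0.06, 0.245]
tcp_rot: [[-0.0, 1.0, 0.002], [1.0, 0.0, -0.0], [-0.0, 0.002, -1.0]]
ft_force: [-0.4, -0.6, 0.3]
finger_gap: 0.0872
0.7 [0.52660927 0.05958258 0.24499677] [ 0.29110387  0.3844019  -0.05559133]
```

View pics/w1b.png

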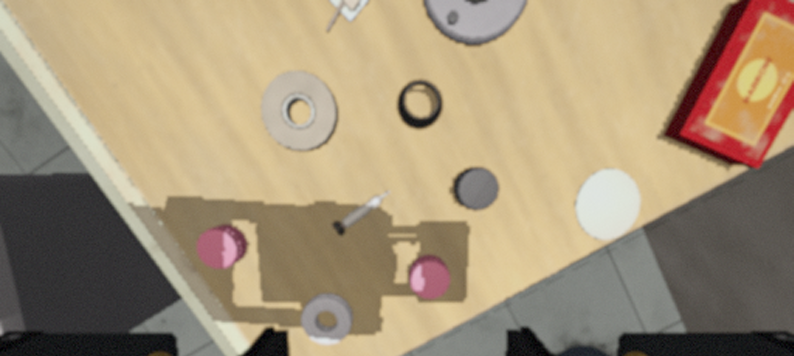

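View pics/w0b.png

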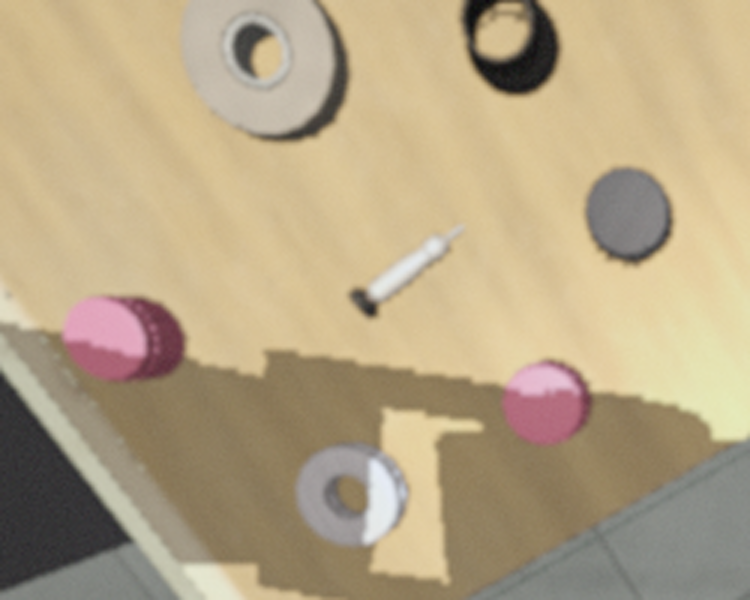

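```bash
python3 - <<'E'
from h import *
s=np.load('pics/w1.png.npz');e=np.load('pics/wrist0.png.npz')
A=lambda x,y:(x/1.55-.18,y/1.55-.18)
B=lambda x,y:(20+x/3-.33,y/3-.33)
for n,a,b,z in [('wheel',(298,110),(257,50),.018),('groov',(325,317),(350,495),.016),('cap',(474,188),(627,213),.03)]:
    print(n,atz(s,*A(*a),z).round(4),atz(e,*B(*b),z).round(4))
E
```

```text
wheel [0.4488 0.1736 0.018 ] [0.4493 0.1731 0.018 ]
groov [4.621e-01 3.000e-04 1.600e-02] [ 0.4646 -0.0029  0.016 ]
cap [0.5882 0.1141 0.03  ] [0.5923 0.1126 0.03  ]
```

```bash
python3 -m handwheel '[{"dp":[40,-26,40],"rotation":[0,0,0],"fingers":87},{"dp":[80,-52,80],"rotation":[0,0,0],"fingers":87},{"dp":[113,-77,120],"rotation":[0,0,0],"fingers":87},{"dp":[113,-77,140],"rotation":[0,0,0],"fingers":87},{"dp":[113,-77,140],"rotation":[0,0,0],"fingers":87},{"dp":[113,-77,140],"rotation":[0,0,0],"fingers":87}]' 30
python3 - <<'E'
from h import *
for n in['scene','side']:
  d=cap(n,n+'2.png')
c=np.array([.448,.173,0])
a=cv2.imread('pics/scene2.png')[130:260,160:320]; b=cv2.imread('pics/side2.png')[170:300,215:345]
cv2.imwrite('pics/c2.png',np.hstack([cv2.resize(a,(460,374)),cv2.resize(b,(340,374))]))
print(ctrl.get_obs()['tool_pos'],ctrl.get_obs()['t'])
E
```

```text
t: 1.45
tool_pos: [0.4501, 0.1727, 0.105]
tcp_rot: [[0.001, 1.0, 0.003], [1.0, -0.001, 0.0], [0.0, 0.003, -1.0]]
ft_force: [0.6, 0.4, 0.0]
finger_gap: 0.0871
[0.44979481 0.1726412  0.10547955] 1.55
```

View pics/c2.png

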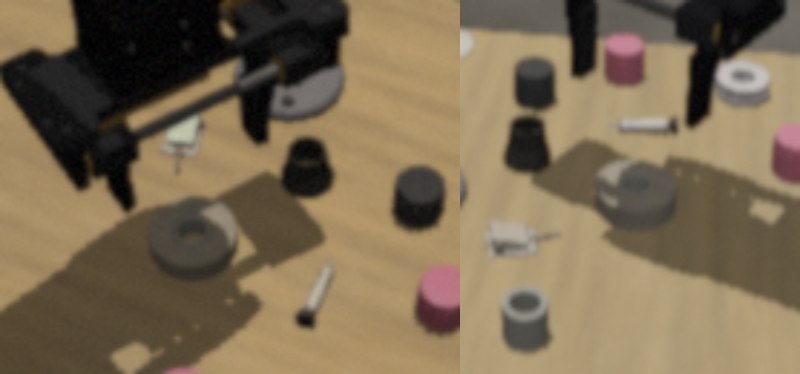

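The fingers straddle the wheel in both views. I'll descend, grip and check the opening.

```bash
python3 -m handwheel '[{"dp":[0,-1,30],"rotation":[0,0,0],"fingers":87},{"dp":[0,-1,55],"rotation":[0,0,0],"fingers":87},{"dp":[0,-1,71],"rotation":[0,0,0],"fingers":87},{"dp":[0,-1,71],"rotation":[0,0,0],"fingers":87},{"dp":[0,-1,71],"rotation":[0,0,0],"fingers":50},{"dp":[0,-1,71],"rotation":[0,0,0],"fingers":50},{"dp":[0,-1,71],"rotation":[0,0,0],"fingers":50},{"dp":[0,-1,71],"rotation":[0,0,0],"fingers":50},{"dp":[0,-1,71],"rotation":[0,0,0],"fingers":50},{"dp":[0,-1,71],"rotation":[0,0,0],"fingers":50}]' 30
```

```text
t: 2.8
tool_pos: [0.4474, 0.1731, 0.034]
tcp_rot: [[-0.0, 1.0, 0.001], [1.0, 0.0, 0.0], [0.0, 0.001, -1.0]]
ft_force: [0.4, 0.6, 6.2]
finger_gap: 0.0579
```

```bash
python3 -m handwheel '[{"dp":[0,0,-10],"rotation":[0,0,0],"fingers":50},{"dp":[0,0,-30],"rotation":[0,0,0],"fingers":50},{"dp":[0,0,-30],"rotation":[0,0,0],"fingers":50},{"dp":[0,0,-30],"rotation":[0,0,0],"fingers":50}]' 40
python3 - <<'E'
from h import *
for n in['scene','side']:
  d=cap(n,n+'3.png')
a=cv2.imread('pics/scene3.png')[130:260,160:320]; b=cv2.imread('pics/side3.png')[170:300,215:345]
cv2.imwrite('pics/c3.png',np.hstack([cv2.resize(a,(460,374)),cv2.resize(b,(340,374))]))
E
```

```text
t: 3.3
tool_pos: [0.4467, 0.173, 0.0634]
tcp_rot: [[0.0, 1.0, -0.0], [1.0, -0.0, -0.0], [-0.0, -0.0, -1.0]]
ft_force: [1.2, -0.1, -0.5]
finger_gap: 0.0581
```

View pics/c3.png

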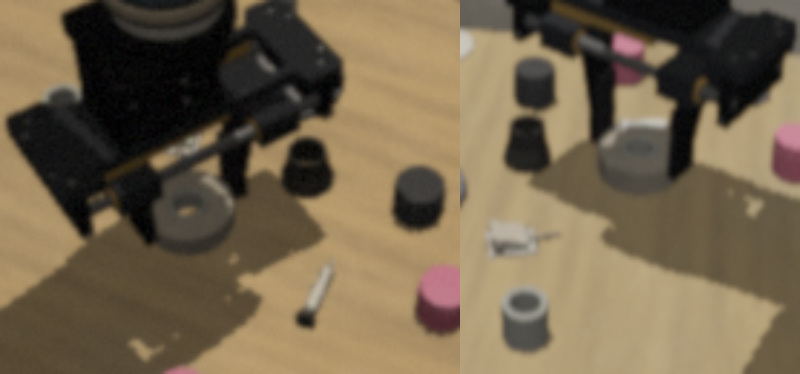

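The wheel is held level between both fingers. I'll lift it and stand off short of the arbor, so the wrist camera can locate the spindle.

```bash
python3 -m handwheel '[{"dp":[0,0,-40],"rotation":[0,0,0],"fingers":50},{"dp":[0,0,-80],"rotation":[0,0,0],"fingers":50},{"dp":[-8,40,-102],"rotation":[0,0,0],"fingers":50},{"dp":[-16,85,-102],"rotation":[0,0,0],"fingers":50},{"dp":[-23,120,-102],"rotation":[0,0,0],"fingers":50},{"dp":[-23,137,-102],"rotation":[0,0,0],"fingers":50},{"dp":[-23,137,-102],"rotation":[0,0,0],"fingers":50},{"dp":[-23,137,-102],"rotation":[0,0,0],"fingers":50}]' 40
python3 - <<'E'
from h import *
d=cap('wrist','w4.png')
im=cv2.imread('pics/w4.png'); cv2.imwrite('pics/w4b.png',cv2.resize(im,None,fx=1.55,fy=1.55,interpolation=cv2.INTER_CUBIC))
for P in [[.584,.265,.098],[.584,.265,.02],[.584,.265,.01]]: print(proj(d,np.array(P)).round(1), (proj(d,np.array(P))*1.55).round(1))
print(ctrl.get_obs()['tool_pos'])
E
```

```text
t: 4.4
tool_pos: [0.5822, 0.1501, 0.1646]
tcp_rot: [[-0.0, 1.0, -0.003], [1.0, 0.0, -0.0], [-0.0, -0.003, -1.0]]
ft_force: [-0.5, -0.1, -0.9]
finger_gap: 0.0578
[258.3  39. ] [400.3  60.4]
[257.9  58.5] [399.7  90.7]
[257.9  60.2] [399.7  93.3]
[0.58219718 0.1501722  0.16479976]
```

View pics/w4b.png

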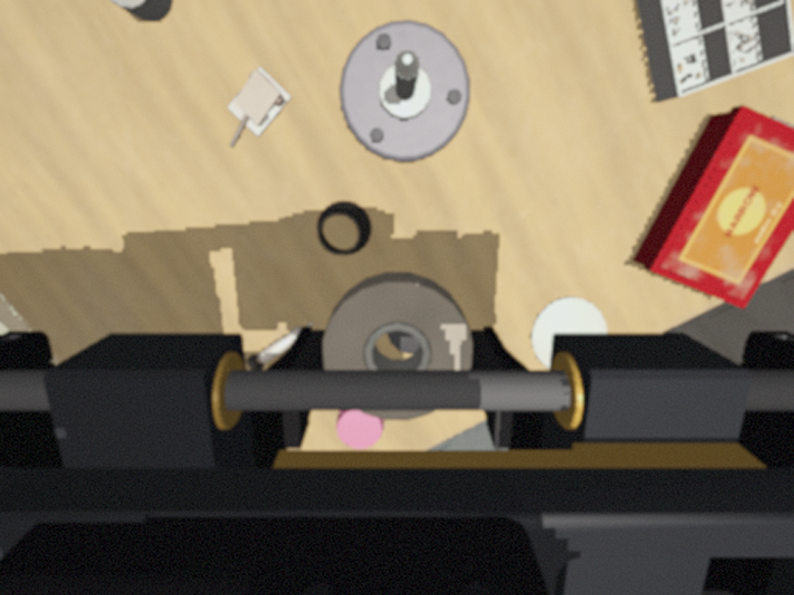

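The wrist view shows the foot centred at (405,91) and the spindle tip at (406,58). The wheel's bore is at (397,350), seen through the jaws, all in the enlarged picture.

```bash
python3 - <<'E'
from h import *
s=np.load('pics/w4.png.npz')
A=lambda x,y:(x/1.55-.18,y/1.55-.18)
for n,a,z in [('tip',(405.5,58),.098),('collar',(405,91),.02),('foot',(405,91),.01),('bore',(397.5,350),.1493),('loupe',(344,228),.03)]:
    print(n,atz(s,*A(*a),z).round(4))
E
```

```text
tip [0.5861 0.2661 0.098 ]
collar [0.587 0.265 0.02 ]
foot [0.5871 0.2665 0.01  ]
bore [0.5828 0.1527 0.1493]
loupe [0.5487 0.1834 0.03  ]
```

```bash
python3 -m handwheel '[{"dp":[40,1,0],"rotation":[0,0,0],"fingers":50},{"dp":[80,2,0],"rotation":[0,0,0],"fingers":50},{"dp":[105,3,0],"rotation":[0,0,0],"fingers":50},{"dp":[114,3,0],"rotation":[0,0,0],"fingers":50},{"dp":[114,3,15],"rotation":[0,0,0],"fingers":50},{"dp":[114,3,15],"rotation":[0,0,0],"fingers":50},{"dp":[114,3,15],"rotation":[0,0,0],"fingers":50}]' 40
cat >> h.py <<'E'
def look(tag,sa,sb):
    cap('scene','s%s.png'%tag);cap('side','e%s.png'%tag);cap('wrist','w%s.png'%tag)
    a=cv2.imread('pics/s%s.png'%tag)[sa[1]:sa[1]+90,sa[0]:sa[0]+100]; b=cv2.imread('pics/e%s.png'%tag)[sb[1]:sb[1]+90,sb[0]:sb[0]+100]
    cv2.imwrite('pics/c%s.png'%tag,np.hstack([cv2.resize(x,(400,360),interpolation=cv2.INTER_CUBIC) for x in(a,b)]))
    c=cv2.imread('pics/w%s.png'%tag)[150:350,150:350]; cv2.imwrite('pics/x%s.png'%tag,cv2.resize(c,(600,600),interpolation=cv2.INTER_CUBIC))
    print(ctrl.get_obs()['tool_pos'].round(4),ctrl.get_obs()['t'])
E
python3 -c "
from h import *
look('5',(210,80),(145,160))"
```

```text
t: 5.32
tool_pos: [0.5868, 0.2629, 0.15]
tcp_rot: [[0.001, 1.0, -0.001], [1.0, -0.001, -0.001], [-0.001, -0.001, -1.0]]
ft_force: [-0.0, -0.5, -0.8]
finger_gap: 0.0581
[0.5873 0.2634 0.1508] 5.475
```

View pics/c5.png

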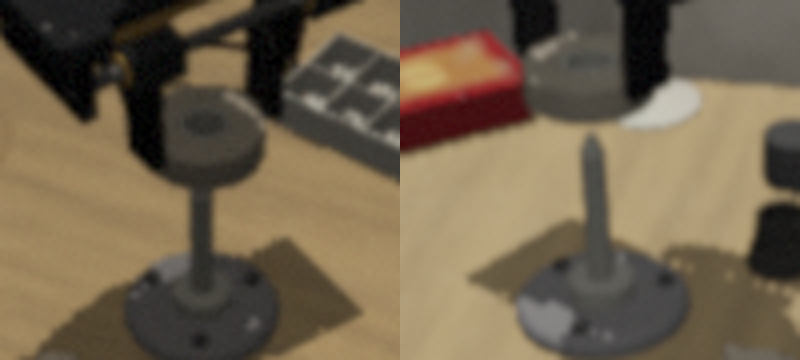

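View pics/x5.png

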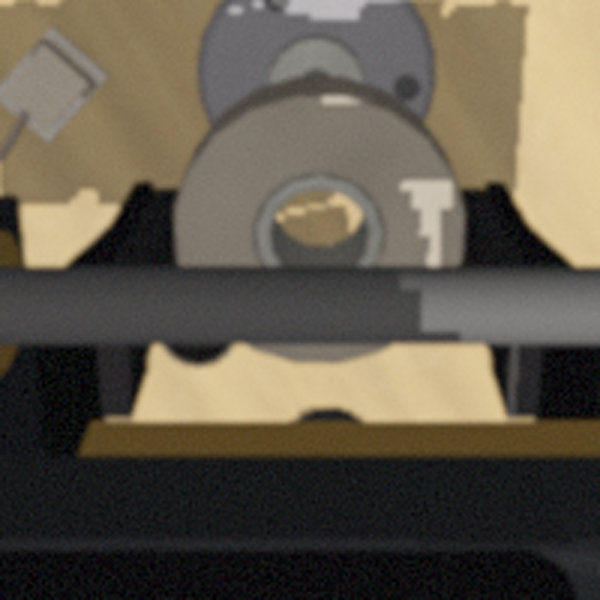

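```bash
python3 - <<'E'
from h import *
s=np.load('pics/s5.png.npz');e=np.load('pics/e5.png.npz')
g=.1345
print('bore',atz(s,210+203/4-.4,80+122/4-.4,g).round(4),atz(e,145+188/4-.4,160+62/4-.4,g).round(4))
print('tip side',atz(e,145+192/4-.4,160+138/4-.4,.098).round(4))
print('collar',atz(s,210+202/4-.4,80+290/4-.4,.02).round(4),atz(e,145+202/4-.4,160+275/4-.4,.02).round(4))
# expected pixels of points above the spindle
E
```

```text
bore [0.5854 0.2625 0.1345] [0.5847 0.2658 0.1345]
tip side [0.5821 0.2691 0.098 ]
collar [0.5847 0.2636 0.02  ] [0.5855 0.2658 0.02  ]
```

Against both views the bore is within about 2 mm of the spindle axis. I'll correct by -1 mm in x and +1.5 mm in y, then lower.

```bash
python3 -m handwheel '[{"dp":[1.5,-1,0],"rotation":[0,0,0],"fingers":50},{"dp":[1.5,-1,8],"rotation":[0,0,0],"fingers":50},{"dp":[1.5,-1,16],"rotation":[0,0,0],"fingers":50},{"dp":[1.5,-1,24],"rotation":[0,0,0],"fingers":50},{"dp":[1.5,-1,32],"rotation":[0,0,0],"fingers":50},{"dp":[1.5,-1,40],"rotation":[0,0,0],"fingers":50},{"dp":[1.5,-1,40],"rotation":[0,0,0],"fingers":50}]' 40
python3 -c "
from h import *
look('6',(210,80),(145,160))"
```

```text
t: 6.35
tool_pos: [0.5854, 0.2654, 0.1095]
tcp_rot: [[0.0, 1.0, -0.002], [1.0, -0.0, -0.0], [-0.0, -0.002, -1.0]]
ft_force: [-1.1, -1.1, -0.9]
finger_gap: 0.0582
[0.5862 0.2656 0.1108] 6.5
```

View pics/c6.png

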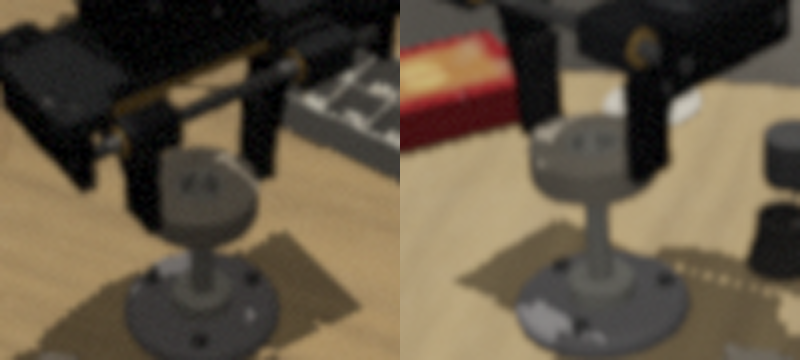

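View pics/x6.png

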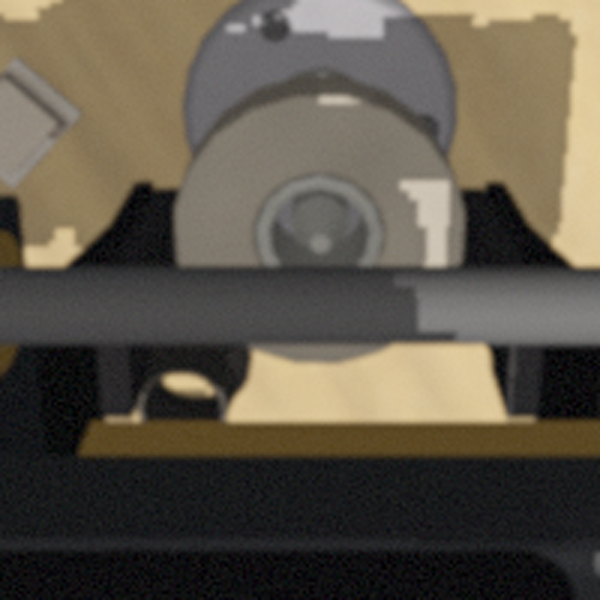

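The spindle end is inside the bore, nearly centred, at (320,242) against the bore centre (318,237). I'll lower the wheel to the seat.

```bash
python3 -m handwheel '[{"dp":[0,0,10],"rotation":[0,0,0],"fingers":50},{"dp":[0,0,20],"rotation":[0,0,0],"fingers":50},{"dp":[0,0,30],"rotation":[0,0,0],"fingers":50},{"dp":[0,0,40],"rotation":[0,0,0],"fingers":50},{"dp":[0,0,48],"rotation":[0,0,0],"fingers":50},{"dp":[0,0,52],"rotation":[0,0,0],"fingers":50},{"dp":[0,0,54],"rotation":[0,0,0],"fingers":50},{"dp":[0,0,54],"rotation":[0,0,0],"fingers":50}]' 40
python3 -c "
from h import *
look('7',(210,80),(145,160))"
```

```text
t: 7.5
tool_pos: [0.5861, 0.2656, 0.0566]
tcp_rot: [[-0.0, 1.0, 0.0], [1.0, 0.0, 0.0], [0.0, 0.0, -1.0]]
ft_force: [-0.1, -0.3, -1.1]
finger_gap: 0.0582
[0.5862 0.2656 0.0569] 7.65
```

View pics/c7.png

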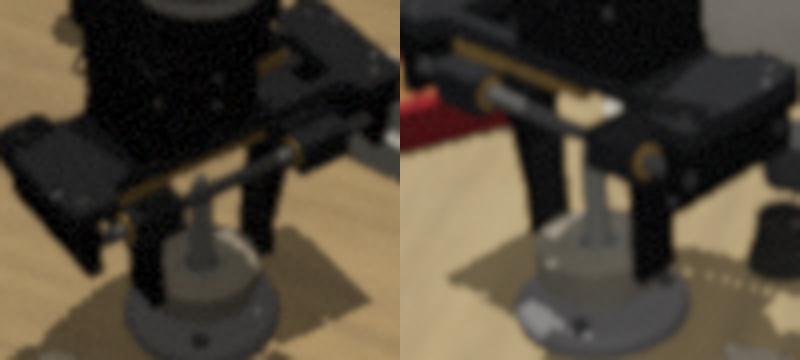

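```bash
python3 -m handwheel '[{"dp":[0,0,1],"rotation":[0,0,0],"fingers":50},{"dp":[0,0,2],"rotation":[0,0,0],"fingers":50},{"dp":[0,0,3],"rotation":[0,0,0],"fingers":50},{"dp":[0,0,3],"rotation":[0,0,0],"fingers":50}]' 40
```

```text
t: 8.15
tool_pos: [0.586, 0.2656, 0.0541]
tcp_rot: [[-0.0, 1.0, 0.0], [1.0, 0.0, -0.0], [-0.0, 0.0, -1.0]]
ft_force: [-1.7, -0.6, 4.6]
finger_gap: 0.0577
```

The force rose to about +5 N, so the wheel is on the collar. I'll release it and rise.

```bash
python3 -m handwheel '[{"dp":[0,0,0],"rotation":[0,0,0],"fingers":85},{"dp":[0,0,0],"rotation":[0,0,0],"fingers":85},{"dp":[0,0,0],"rotation":[0,0,0],"fingers":85},{"dp":[0,0,0],"rotation":[0,0,0],"fingers":85},{"dp":[0,0,0],"rotation":[0,0,0],"fingers":85},{"dp":[0,0,-20],"rotation":[0,0,0],"fingers":85},{"dp":[0,0,-60],"rotation":[0,0,0],"fingers":85},{"dp":[0,0,-100],"rotation":[0,0,0],"fingers":85},{"dp":[0,0,-120],"rotation":[0,0,0],"fingers":85},{"dp":[0,0,-120],"rotation":[0,0,0],"fingers":85}]' 40
python3 -c "
from h import *
look('8',(210,80),(145,160))
d=cap('wrist','w8.png'); cv2.imwrite('pics/w8b.png',cv2.resize(cv2.imread('pics/w8.png')[:240],None,fx=1.55,fy=1.55))"
```

```text
t: 9.4
tool_pos: [0.5876, 0.266, 0.177]
tcp_rot: [[-0.0, 1.0, 0.006], [1.0, 0.0, 0.002], [0.002, 0.006, -1.0]]
ft_force: [0.5, 0.0, -0.5]
finger_gap: 0.0853
[0.5852 0.2653 0.173 ] 9.55
```

View pics/c8.png

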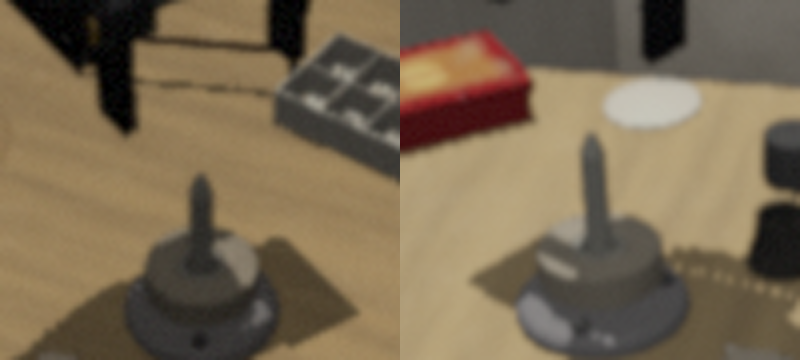

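View pics/w8b.png

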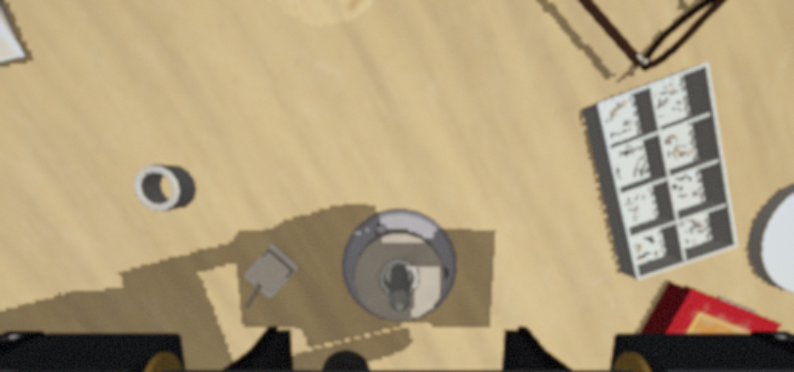

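The wheel lies flat on the collar and is let go. The sleeve's top is at (159,187) in the wrist view. I'll measure it.

```bash
python3 - <<'E'
from h import *
s=np.load('pics/w8.png.npz')
A=lambda x,y:(x/1.55-.18,y/1.55-.18)
for n,a,z in [('tip',(400,298),.098),('sleeve',(159,187),.026),('wheelbore',(399,272),.038)]: print(n,atz(s,*A(*a),z).round(4))
print(ctrl.get_obs()['tool_pos'])
E
```

```text
tip [0.5871 0.2707 0.098 ]
sleeve [0.432  0.3235 0.026 ]
wheelbore [0.5868 0.27   0.038 ]
[0.58504285 0.26532267 0.17248339]
```

```bash
python3 -m handwheel '[{"dp":[15,-50,0],"rotation":[0,0,0],"fingers":70},{"dp":[35,-100,0],"rotation":[0,0,0],"fingers":70},{"dp":[50,-140,25],"rotation":[0,0,0],"fingers":70},{"dp":[55,-155,55],"rotation":[0,0,0],"fingers":70},{"dp":[55,-155,75],"rotation":[0,0,0],"fingers":70},{"dp":[55,-155,75],"rotation":[0,0,0],"fingers":70},{"dp":[55,-155,75],"rotation":[0,0,0],"fingers":70},{"dp":[55,-155,75],"rotation":[0,0,0],"fingers":70}]' 40
python3 -c "
from h import *
look('9',(130,110),(190,220))"
```

```text
t: 10.6
tool_pos: [0.4318, 0.3206, 0.0992]
tcp_rot: [[0.0, 1.0, 0.001], [1.0, -0.0, 0.001], [0.001, 0.001, -1.0]]
ft_force: [0.4, -0.2, 1.0]
finger_gap: 0.0699
[0.4315 0.3206 0.0992] 10.75
```

View pics/c9.png

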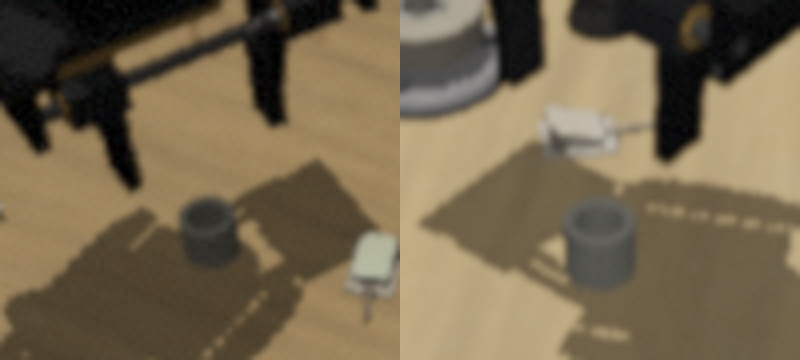

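View pics/x9.png

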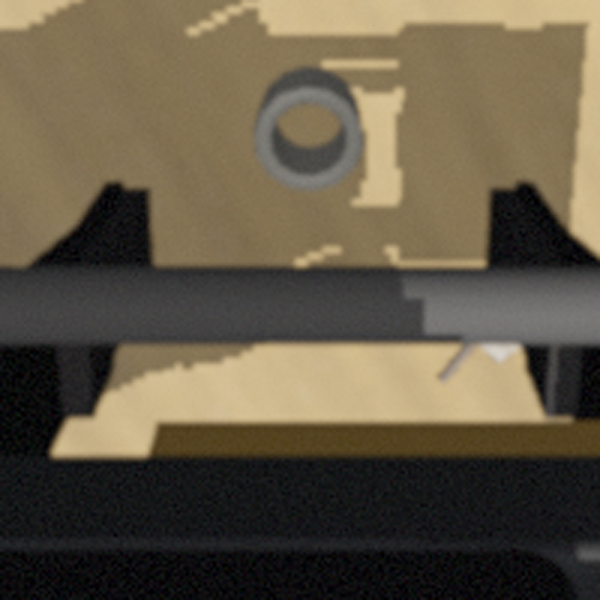

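```bash
python3 - <<'E'
from h import *
s=np.load('pics/w9.png.npz'); print(atz(s,150+309/3-.33,150+137/3-.33,.026))
s=np.load('pics/w6.png.npz'); print(atz(s,150+318/3-.33,150+237/3-.33,.0945), atz(s,150+320/3-.33,150+242/3-.33,.098))
s=np.load('pics/s9.png.npz'); print(atz(s,130+208/4-.4,110+217/4-.4,.026))
s=np.load('pics/e9.png.npz'); print(atz(s,190+200/4-.4,220+222/4-.4,.026))
E
```

```text
[0.42957145 0.32383217 0.026     ]
[0.58634818 0.26591354 0.0945    ] [0.58674578 0.26643538 0.098     ]
[0.42857665 0.32057201 0.026     ]
[0.42707009 0.32423047 0.026     ]
```

```bash
python3 -m handwheel '[{"dp":[2.5,-2.5,10],"rotation":[0,0,0],"fingers":70},{"dp":[2.5,-2.5,35],"rotation":[0,0,0],"fingers":70},{"dp":[2.5,-2.5,58],"rotation":[0,0,0],"fingers":70},{"dp":[2.5,-2.5,68],"rotation":[0,0,0],"fingers":70},{"dp":[2.5,-2.5,68],"rotation":[0,0,0],"fingers":40},{"dp":[2.5,-2.5,68],"rotation":[0,0,0],"fingers":20},{"dp":[2.5,-2.5,68],"rotation":[0,0,0],"fingers":20},{"dp":[2.5,-2.5,68],"rotation":[0,0,0],"fingers":20},{"dp":[2.5,-2.5,68],"rotation":[0,0,0],"fingers":20},{"dp":[2.5,-2.5,68],"rotation":[0,0,0],"fingers":20}]' 30
python3 -c "
from h import *
look('10',(130,110),(190,220))"
```

```text
t: 12.0
tool_pos: [0.4287, 0.3231, 0.0309]
tcp_rot: [[0.0, 1.0, 0.001], [1.0, -0.0, 0.0], [0.0, 0.001, -1.0]]
ft_force: [-0.4, -0.1, 2.8]
finger_gap: 0.0292
[0.4287 0.3232 0.0309] 12.15
```

View pics/x10.png

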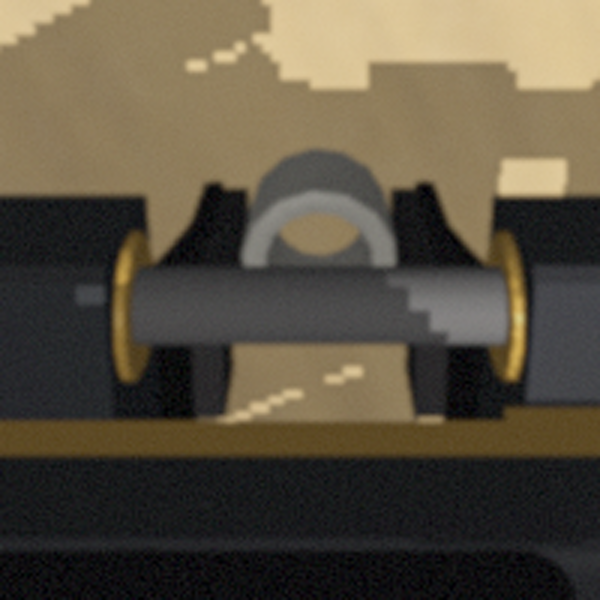

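```bash
python3 -m handwheel '[{"dp":[0,0,-20],"rotation":[0,0,0],"fingers":20},{"dp":[0,0,-60],"rotation":[0,0,0],"fingers":20},{"dp":[0,0,-100],"rotation":[0,0,0],"fingers":20},{"dp":[-10,30,-125],"rotation":[0,0,0],"fingers":20},{"dp":[-30,80,-125],"rotation":[0,0,0],"fingers":20},{"dp":[-50,130,-125],"rotation":[0,0,0],"fingers":20},{"dp":[-57.5,157,-125],"rotation":[0,0,0],"fingers":20},{"dp":[-57.5,157,-125],"rotation":[0,0,0],"fingers":20},{"dp":[-57.5,157,-115],"rotation":[0,0,0],"fingers":20},{"dp":[-57.5,157,-115],"rotation":[0,0,0],"fingers":20}]' 30
python3 -c "
from h import *
look('11',(210,80),(145,160))"
```

```text
t: 13.4
tool_pos: [0.5827, 0.2658, 0.1439]
tcp_rot: [[-0.001, 1.0, -0.005], [1.0, 0.001, -0.001], [-0.001, -0.005, -1.0]]
ft_force: [0.1, 0.2, -0.1]
finger_gap: 0.0293
[0.5845 0.2661 0.1454] 13.55
```

View pics/c11.png

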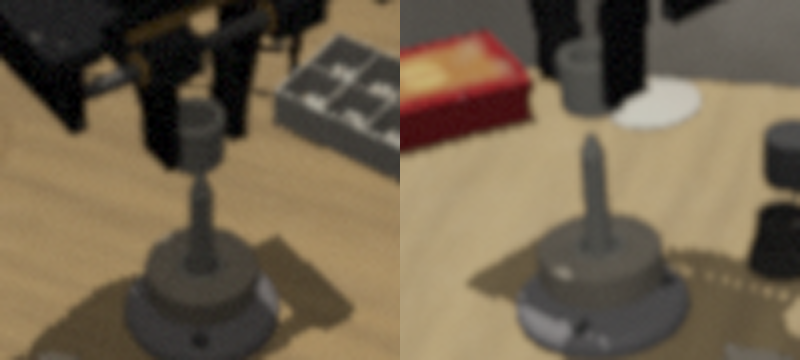

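View pics/x11.png

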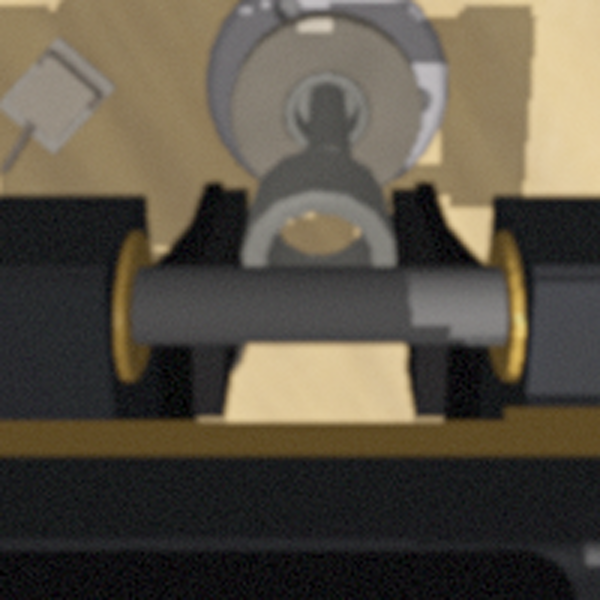

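```bash
python3 -m handwheel '[{"dp":[0,0,0],"rotation":[0,0,0],"fingers":20},{"dp":[0,0,0],"rotation":[0,0,0],"fingers":20},{"dp":[0,0,8],"rotation":[0,0,0],"fingers":20},{"dp":[0,0,16],"rotation":[0,0,0],"fingers":20},{"dp":[0,0,24],"rotation":[0,0,0],"fingers":20},{"dp":[0,0,32],"rotation":[0,0,0],"fingers":20},{"dp":[0,0,40],"rotation":[0,0,0],"fingers":20},{"dp":[0,0,40],"rotation":[0,0,0],"fingers":20}]' 30
python3 -c "
from h import *
look('12',(210,80),(145,160))"
```

```text
t: 14.55
tool_pos: [0.5849, 0.2654, 0.1045]
tcp_rot: [[0.0, 1.0, -0.002], [1.0, -0.0, -0.0], [-0.0, -0.002, -1.0]]
ft_force: [0.0, 0.5, -1.0]
finger_gap: 0.0296
[0.5857 0.2656 0.1057] 14.7
```

View pics/c12.png

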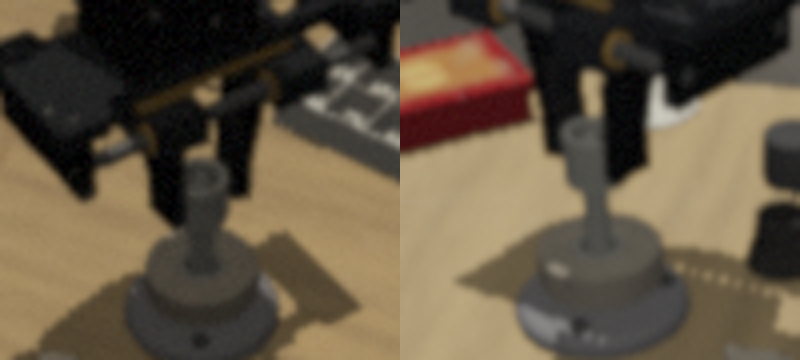

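View pics/x12.png

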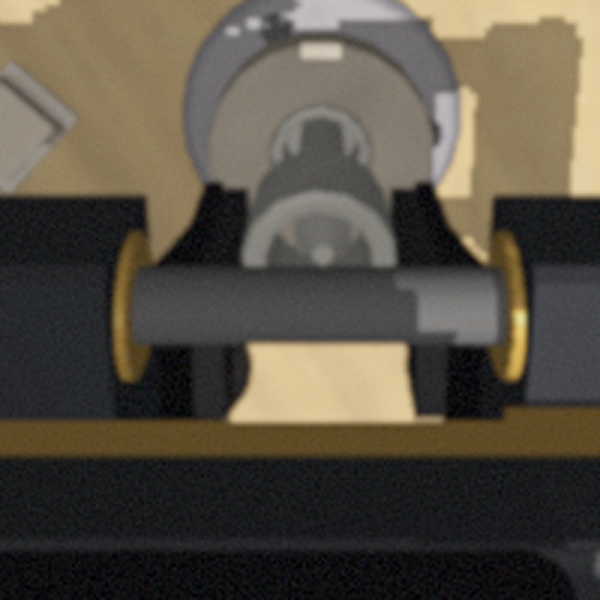

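The sleeve is threaded, with the tip visible inside its bore at (323,255). I'll lower it to the wheel.

```bash
python3 -m handwheel '[{"dp":[0,0,10],"rotation":[0,0,0],"fingers":20},{"dp":[0,0,20],"rotation":[0,0,0],"fingers":20},{"dp":[0,0,28],"rotation":[0,0,0],"fingers":20},{"dp":[0,0,33],"rotation":[0,0,0],"fingers":20},{"dp":[0,0,35],"rotation":[0,0,0],"fingers":20},{"dp":[0,0,36],"rotation":[0,0,0],"fingers":20},{"dp":[0,0,37],"rotation":[0,0,0],"fingers":20},{"dp":[0,0,37],"rotation":[0,0,0],"fingers":20}]' 30
```

```text
t: 15.7
tool_pos: [0.5857, 0.2656, 0.069]
tcp_rot: [[-0.0, 1.0, 0.001], [1.0, 0.0, 0.0], [0.0, 0.001, -1.0]]
ft_force: [-0.2, 0.1, 0.3]
finger_gap: 0.0294
```

```bash
python3 -m handwheel '[{"dp":[0,0,1],"rotation":[0,0,0],"fingers":20},{"dp":[0,0,1],"rotation":[0,0,0],"fingers":20},{"dp":[0,0,1],"rotation":[0,0,0],"fingers":20}]' 30
```

```text
t: 16.08
tool_pos: [0.5857, 0.2656, 0.0689]
tcp_rot: [[-0.0, 1.0, 0.001], [1.0, 0.0, 0.0], [0.0, 0.001, -1.0]]
ft_force: [-1.1, -0.1, 7.2]
finger_gap: 0.0293
```

Contact at 7 N and 0.0689 m, which is the expected seated height. I'll release and rise.

```bash
python3 -m handwheel '[{"dp":[0,0,0],"rotation":[0,0,0],"fingers":60},{"dp":[0,0,0],"rotation":[0,0,0],"fingers":60},{"dp":[0,0,0],"rotation":[0,0,0],"fingers":60},{"dp":[0,0,0],"rotation":[0,0,0],"fingers":60},{"dp":[0,0,-10],"rotation":[0,0,0],"fingers":60},{"dp":[0,0,-40],"rotation":[0,0,0],"fingers":60},{"dp":[0,0,-80],"rotation":[0,0,0],"fingers":60},{"dp":[0,0,-100],"rotation":[0,0,0],"fingers":60},{"dp":[0,0,-100],"rotation":[0,0,0],"fingers":60},{"dp":[0,0,-100],"rotation":[0,0,0],"fingers":60}]' 30
python3 -c "
from h import *
look('13',(210,80),(145,160))"
```

```text
t: 17.32
tool_pos: [0.5848, 0.2654, 0.1669]
tcp_rot: [[0.0, 1.0, -0.001], [1.0, -0.0, -0.0], [-0.0, -0.001, -1.0]]
ft_force: [-0.3, 0.4, -0.2]
finger_gap: 0.06
[0.5846 0.2653 0.1661] 17.475
```

View pics/c13.png

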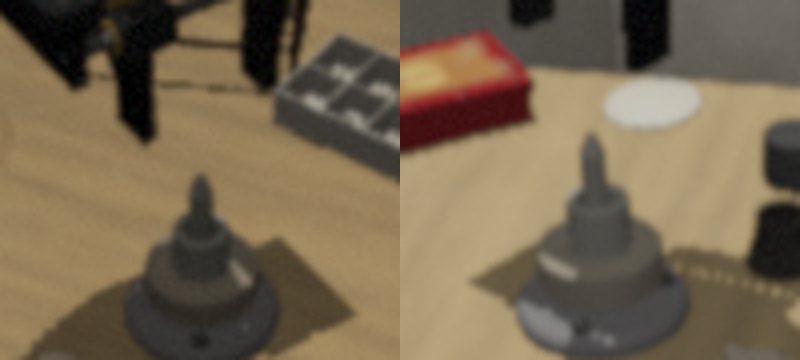

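The sleeve stands on the wheel. Next is the grooved wheel: I'll hover over it and measure.

```bash
python3 -m handwheel '[{"dp":[-35,-16,0],"rotation":[0,0,0],"fingers":80},{"dp":[-80,-37,0],"rotation":[0,0,0],"fingers":80},{"dp":[-130,-60,0],"rotation":[0,0,0],"fingers":80},{"dp":[-180,-83,10],"rotation":[0,0,0],"fingers":80},{"dp":[-230,-106,35],"rotation":[0,0,0],"fingers":80},{"dp":[-260,-120,55],"rotation":[0,0,0],"fingers":80},{"dp":[-267,-123,68],"rotation":[0,0,0],"fingers":80},{"dp":[-267,-123,68],"rotation":[0,0,0],"fingers":80},{"dp":[-267,-123,68],"rotation":[0,0,0],"fingers":80},{"dp":[-267,-123,68],"rotation":[0,0,0],"fingers":80}]' 30
python3 -c "
from h import *
look('14',(235,220),(270,150))"
```

```text
t: 18.73
tool_pos: [0.4631, -0.001, 0.1]
tcp_rot: [[-0.001, 1.0, 0.001], [1.0, 0.001, -0.0], [-0.0, 0.001, -1.0]]
ft_force: [0.6, 0.7, 0.0]
finger_gap: 0.0799
[ 0.4628 -0.001   0.0999] 18.875
```

View pics/c14.png

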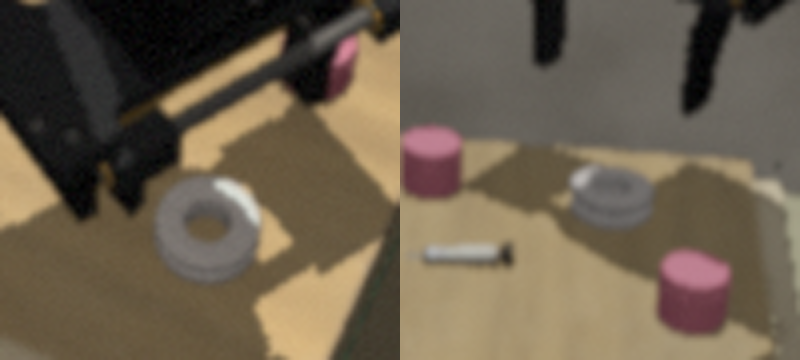

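View pics/x14.png

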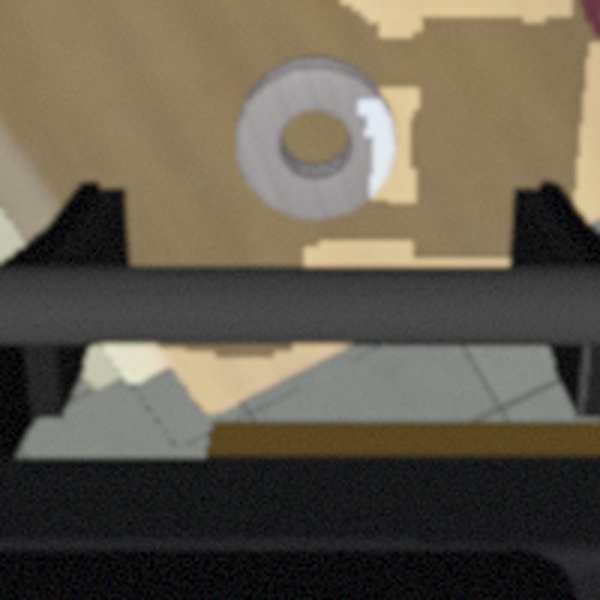

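The groove round the rim is visible in both crops. Its top is centred at (316,142) in the wrist crop.

```bash
python3 - <<'E'
from h import *
s=np.load('pics/w14.png.npz'); print(atz(s,150+316/3-.33,150+142/3-.33,.016))
s=np.load('pics/s14.png.npz'); print(atz(s,235+208/4-.4,220+224/4-.4,.016))
s=np.load('pics/e14.png.npz'); print(atz(s,270+212/4-.4,150+187/4-.4,.016))
E
```

```text
[ 0.46269129 -0.00272483  0.016     ]
[ 0.46053443 -0.00576688  0.016     ]
[ 0.46029862 -0.00089896  0.016     ]
```

```bash
python3 -m handwheel '[{"dp":[-2,-1,15],"rotation":[0,0,0],"fingers":80},{"dp":[-2,-1,40],"rotation":[0,0,0],"fingers":80},{"dp":[-2,-1,62],"rotation":[0,0,0],"fingers":80},{"dp":[-2,-1,73],"rotation":[0,0,0],"fingers":80},{"dp":[-2,-1,73],"rotation":[0,0,0],"fingers":60},{"dp":[-2,-1,73],"rotation":[0,0,0],"fingers":36},{"dp":[-2,-1,73],"rotation":[0,0,0],"fingers":36},{"dp":[-2,-1,73],"rotation":[0,0,0],"fingers":36},{"dp":[-2,-1,73],"rotation":[0,0,0],"fingers":36},{"dp":[-2,-1,73],"rotation":[0,0,0],"fingers":36}]' 30
python3 -c "
from h import *
look('15',(235,220),(270,150))"
```

```text
t: 20.12
tool_pos: [0.4618, -0.0035, 0.027]
tcp_rot: [[0.0, 1.0, 0.001], [1.0, -0.0, -0.0], [-0.0, 0.001, -1.0]]
ft_force: [0.9, 0.7, 5.1]
finger_gap: 0.0447
[ 0.4618 -0.0035  0.027 ] 20.275
```

View pics/x15.png

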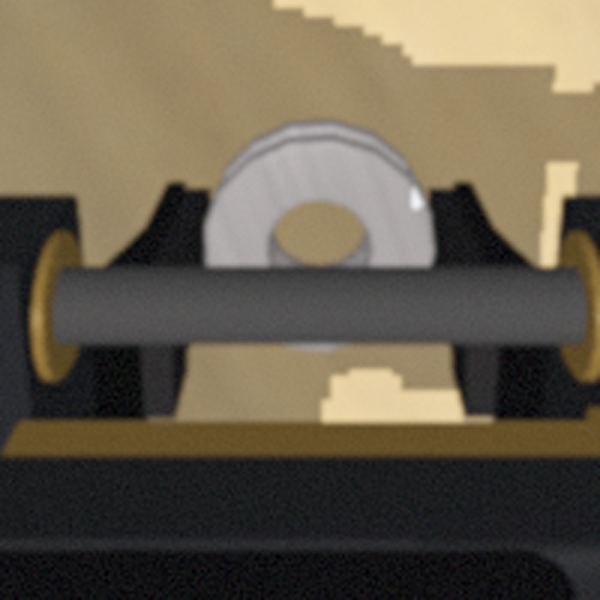

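```bash
python3 -m handwheel '[{"dp":[0,0,-20],"rotation":[0,0,0],"fingers":36},{"dp":[0,0,-60],"rotation":[0,0,0],"fingers":36},{"dp":[0,0,-100],"rotation":[0,0,0],"fingers":36},{"dp":[30,14,-125],"rotation":[0,0,0],"fingers":36},{"dp":[75,35,-128],"rotation":[0,0,0],"fingers":36},{"dp":[120,56,-128],"rotation":[0,0,0],"fingers":36},{"dp":[165,77,-128],"rotation":[0,0,0],"fingers":36},{"dp":[210,98,-128],"rotation":[0,0,0],"fingers":36},{"dp":[250,116,-128],"rotation":[0,0,0],"fingers":36},{"dp":[269,124,-128],"rotation":[0,0,0],"fingers":36},{"dp":[269,124,-128],"rotation":[0,0,0],"fingers":36},{"dp":[269,124,-128],"rotation":[0,0,0],"fingers":36}]' 30
python3 -c "
from h import *
look('16',(210,80),(145,160))"
```

```text
t: 21.78
tool_pos: [0.5843, 0.2646, 0.1538]
tcp_rot: [[0.0, 1.0, -0.002], [1.0, -0.0, -0.001], [-0.001, -0.002, -1.0]]
ft_force: [1.0, 0.5, -1.0]
finger_gap: 0.0446
[0.585  0.2643 0.1544] 21.925
```

View pics/c16.png

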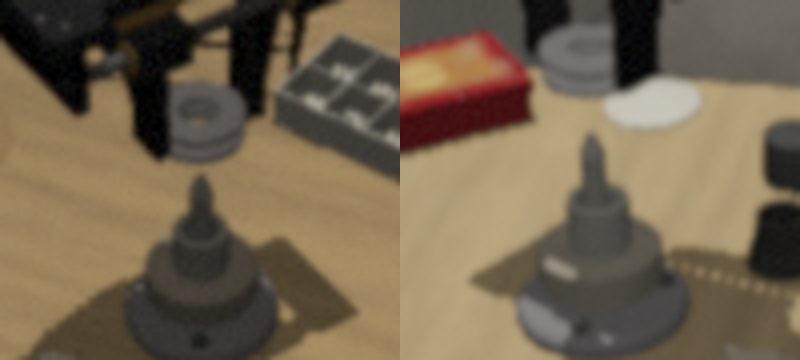

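View pics/x16.png

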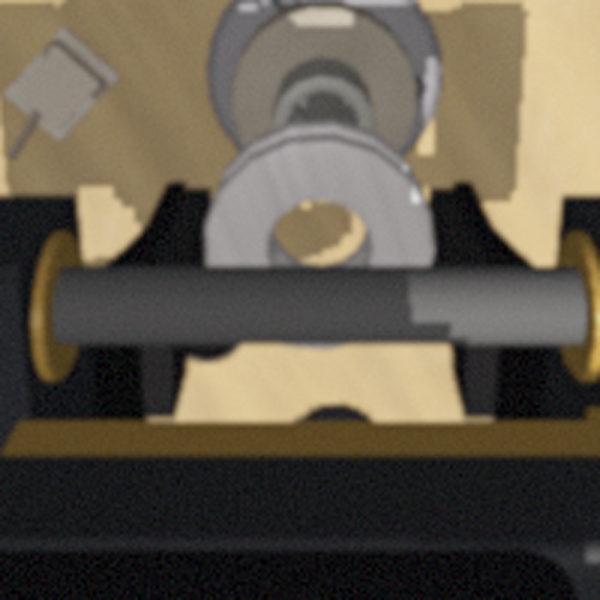

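```bash
python3 - <<'E'
from h import *
s=np.load('pics/w16.png.npz')
f=atz(s,150+320/3-.33,150+138/3-.33,.1434);n=atz(s,150+320/3-.33,150+346/3-.33,.1434)
print(f,n,(f+n)/2,'bore far',atz(s,150+320/3-.33,150+200/3-.33,.1434), ctrl.get_obs()['tool_pos'])
E
```

```text
[0.5854227  0.28710248 0.1434    ] [0.58536286 0.24307024 0.1434    ] [0.58539278 0.26508636 0.1434    ] bore far [0.58540574 0.27462523 0.1434    ] [0.5849775  0.2642973  0.15442811]
```

The groover's centre comes out at (0.5854, 0.2650), against the spindle at about (0.586, 0.266). I'll nudge it +1 mm in y and lower.

```bash
python3 -m handwheel '[{"dp":[1,0,10],"rotation":[0,0,0],"fingers":36},{"dp":[1,0,20],"rotation":[0,0,0],"fingers":36},{"dp":[1,0,27],"rotation":[0,0,0],"fingers":36},{"dp":[1,0,34],"rotation":[0,0,0],"fingers":36},{"dp":[1,0,42],"rotation":[0,0,0],"fingers":36},{"dp":[1,0,42],"rotation":[0,0,0],"fingers":36}]' 30
python3 -c "
from h import *
look('17',(210,80),(145,160))"
```

```text
t: 22.68
tool_pos: [0.5849, 0.2664, 0.1116]
tcp_rot: [[-0.0, 1.0, -0.002], [1.0, 0.0, -0.0], [-0.0, -0.002, -1.0]]
ft_force: [0.6, -0.1, -1.1]
finger_gap: 0.0447
[0.5857 0.2666 0.1128] 22.825
```

View pics/x17.png

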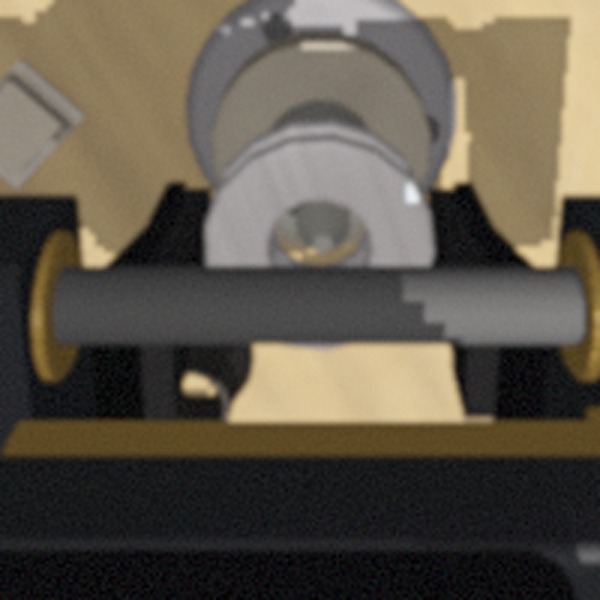

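```bash
python3 -m handwheel '[{"dp":[-0.5,0,7],"rotation":[0,0,0],"fingers":36},{"dp":[-0.5,0,13],"rotation":[0,0,0],"fingers":36},{"dp":[-0.5,0,17],"rotation":[0,0,0],"fingers":36},{"dp":[-0.5,0,20],"rotation":[0,0,0],"fingers":36},{"dp":[-0.5,0,21],"rotation":[0,0,0],"fingers":36},{"dp":[-0.5,0,22],"rotation":[0,0,0],"fingers":36},{"dp":[-0.5,0,22],"rotation":[0,0,0],"fingers":36},{"dp":[-0.5,0,22],"rotation":[0,0,0],"fingers":36}]' 30
```

```text
t: 23.82
tool_pos: [0.5855, 0.2661, 0.091]
tcp_rot: [[0.0, 1.0, 0.0], [1.0, -0.0, 0.0], [0.0, 0.0, -1.0]]
ft_force: [-0.3, -1.4, 4.0]
finger_gap: 0.0452
```

```bash
python3 -m handwheel '[{"dp":[0,0,0],"rotation":[0,0,0],"fingers":70},{"dp":[0,0,0],"rotation":[0,0,0],"fingers":70},{"dp":[0,0,0],"rotation":[0,0,0],"fingers":70},{"dp":[0,0,0],"rotation":[0,0,0],"fingers":70},{"dp":[0,0,-10],"rotation":[0,0,0],"fingers":70},{"dp":[0,0,-40],"rotation":[0,0,0],"fingers":70},{"dp":[0,0,-80],"rotation":[0,0,0],"fingers":70},{"dp":[0,0,-80],"rotation":[0,0,0],"fingers":70},{"dp":[0,0,-80],"rotation":[0,0,0],"fingers":70}]' 30
python3 -c "
from h import *
look('18',(210,80),(145,160))"
```

```text
t: 24.95
tool_pos: [0.5851, 0.2659, 0.1708]
tcp_rot: [[-0.0, 1.0, -0.0], [1.0, 0.0, -0.0], [-0.0, -0.0, -1.0]]
ft_force: [-1.2, -0.1, -0.5]
finger_gap: 0.0701
[0.5846 0.2658 0.1693] 25.1
```

View pics/c18.png

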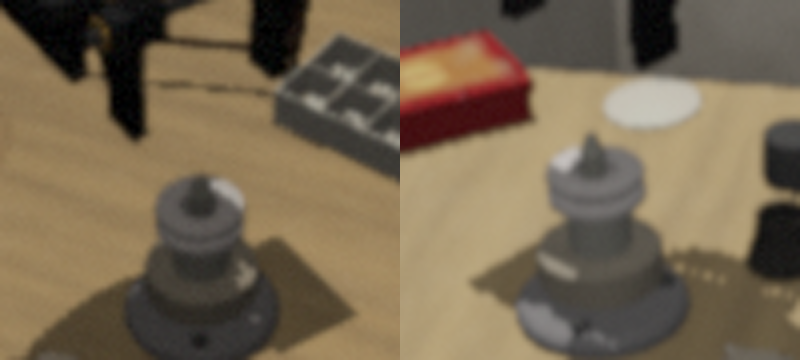

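View pics/x18.png

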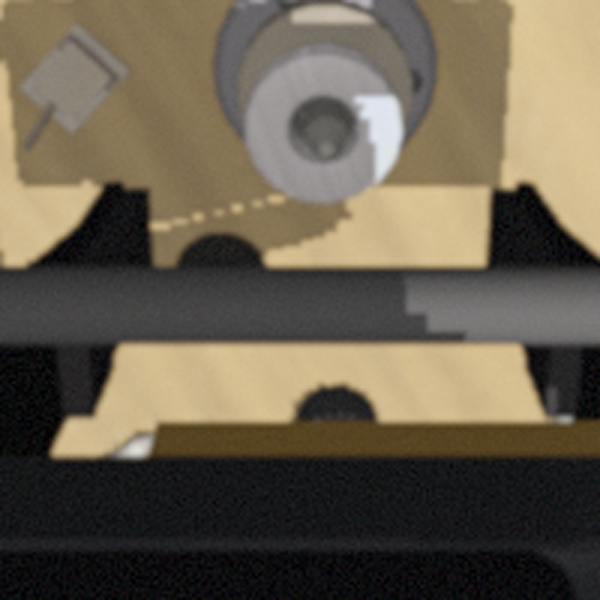

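The stack is aligned and flat. Next is the dark cap.

```bash
python3 -m handwheel '[{"dp":[-40,1,0],"rotation":[0,0,0],"fingers":70},{"dp":[-85,2,0],"rotation":[0,0,0],"fingers":70},{"dp":[-130,3,20],"rotation":[0,0,0],"fingers":70},{"dp":[-153,3,45],"rotation":[0,0,0],"fingers":70},{"dp":[-153,3,60],"rotation":[0,0,0],"fingers":70},{"dp":[-153,3,60],"rotation":[0,0,0],"fingers":70},{"dp":[-153,3,60],"rotation":[0,0,0],"fingers":70},{"dp":[-153,3,60],"rotation":[0,0,0],"fingers":70}]' 30
python3 -c "
from h import *
look('19',(255,150),(195,150))"
```

```text
t: 26.1
tool_pos: [0.589, 0.1141, 0.1114]
tcp_rot: [[-0.001, 1.0, 0.002], [1.0, 0.001, 0.0], [0.0, 0.002, -1.0]]
ft_force: [-0.2, -0.2, -0.6]
finger_gap: 0.07
[0.5888 0.1136 0.1112] 26.25
```

View pics/c19.png

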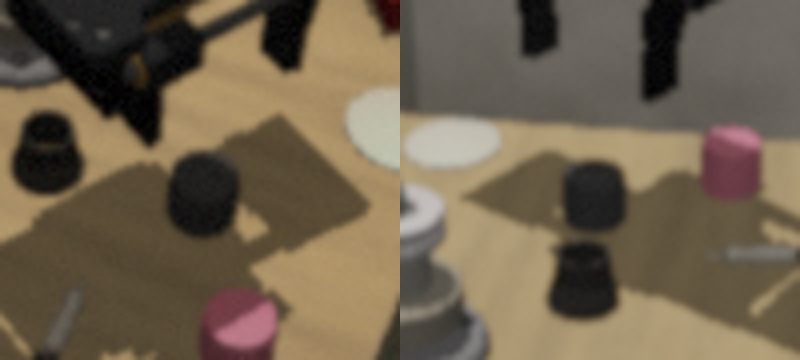

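View pics/x19.png

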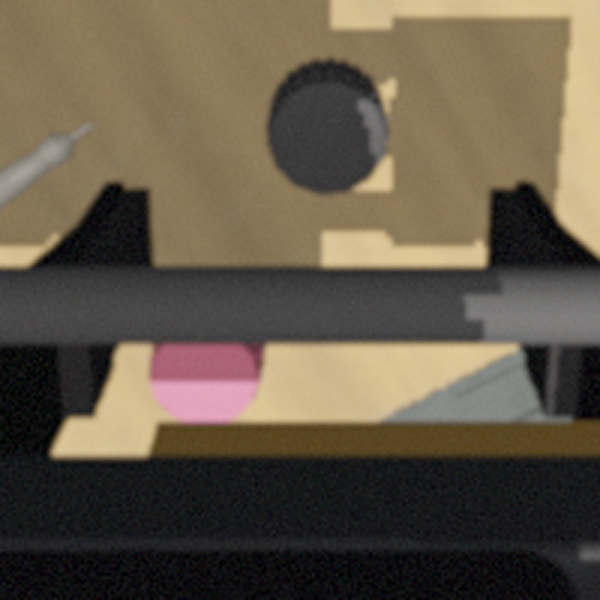

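The dark cap, with ribs visible along its rear edge, is centred at (327,137) in the wrist crop. The pink one beneath is the look-alike.

```bash
python3 - <<'E'
from h import *
s=np.load('pics/w19.png.npz'); print(atz(s,150+327/3-.33,150+137/3-.33,.03))
s=np.load('pics/s19.png.npz'); print(atz(s,255+204/4-.4,150+175/4-.4,.03))
s=np.load('pics/e19.png.npz'); print(atz(s,195+193/4-.4,150+177/4-.4,.03))
print(ctrl.get_obs()['tool_pos'])
E
```

```text
[0.59169368 0.11438141 0.03      ]
[0.59025503 0.11322026 0.03      ]
[0.58750327 0.11880386 0.03      ]
[0.5888069  0.11359096 0.11123829]
```

```bash
python3 -m handwheel '[{"dp":[1,1.5,20],"rotation":[0,0,0],"fingers":70},{"dp":[1,1.5,45],"rotation":[0,0,0],"fingers":70},{"dp":[1,1.5,70],"rotation":[0,0,0],"fingers":70},{"dp":[1,1.5,80],"rotation":[0,0,0],"fingers":70},{"dp":[1,1.5,80],"rotation":[0,0,0],"fingers":50},{"dp":[1,1.5,80],"rotation":[0,0,0],"fingers":25},{"dp":[1,1.5,80],"rotation":[0,0,0],"fingers":25},{"dp":[1,1.5,80],"rotation":[0,0,0],"fingers":25},{"dp":[1,1.5,80],"rotation":[0,0,0],"fingers":25},{"dp":[1,1.5,80],"rotation":[0,0,0],"fingers":25}]' 30
python3 -c "
from h import *
look('20',(255,150),(195,150))"
```

```text
t: 27.5
tool_pos: [0.5905, 0.114, 0.0312]
tcp_rot: [[0.0, 1.0, 0.001], [1.0, -0.0, 0.0], [0.0, 0.001, -1.0]]
ft_force: [0.1, 0.9, 3.6]
finger_gap: 0.0333
[0.5905 0.114  0.0312] 27.65
```

View pics/x20.png

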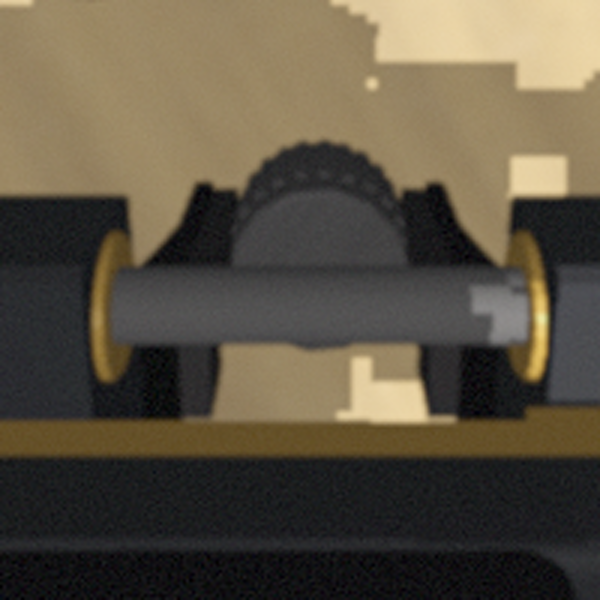

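```bash
python3 - <<'E'
from h import *
s=np.load('pics/w20.png.npz')
f=atz(s,150+320/3,150+187/3-.33,.03);n=atz(s,150+320/3,150+347/3-.33,.03);print(f,n,(f+n)/2)
E
python3 -m handwheel '[{"dp":[0,0,-20],"rotation":[0,0,0],"fingers":25},{"dp":[0,0,-60],"rotation":[0,0,0],"fingers":25},{"dp":[0,0,-100],"rotation":[0,0,0],"fingers":25},{"dp":[20,-1,-128],"rotation":[0,0,0],"fingers":25},{"dp":[60,-2,-128],"rotation":[0,0,0],"fingers":25},{"dp":[100,-3,-128],"rotation":[0,0,0],"fingers":25},{"dp":[135,-4,-128],"rotation":[0,0,0],"fingers":25},{"dp":[151.5,-5,-128],"rotation":[0,0,0],"fingers":25},{"dp":[151.5,-5,-128],"rotation":[0,0,0],"fingers":25},{"dp":[151.5,-5,-118],"rotation":[0,0,0],"fingers":25},{"dp":[151.5,-5,-118],"rotation":[0,0,0],"fingers":25},{"dp":[151.5,-5,-118],"rotation":[0,0,0],"fingers":25}]' 30
python3 -c "
from h import *
look('21',(210,80),(145,160))"
```

```text
[0.59132231 0.13080608 0.03      ] [0.59132706 0.09858207 0.03      ] [0.59132468 0.11469407 0.03      ]
t: 29.15
tool_pos: [0.585, 0.2644, 0.1482]
tcp_rot: [[0.001, 1.0, -0.001], [1.0, -0.001, -0.0], [-0.0, -0.001, -1.0]]
ft_force: [0.9, -0.6, -1.2]
finger_gap: 0.0332
[0.5852 0.2651 0.1486] 29.3
```

View pics/c21.png

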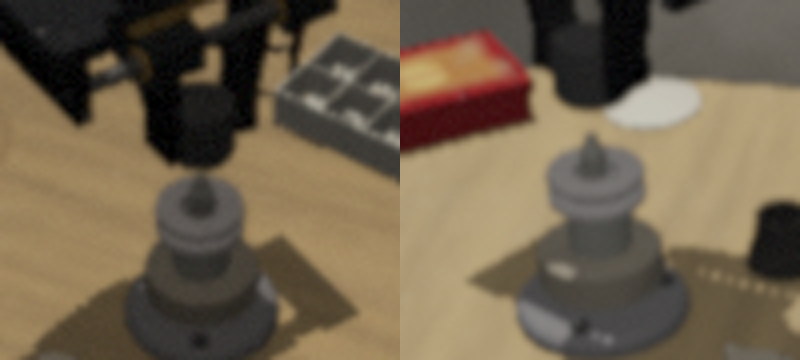

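View pics/x21.png

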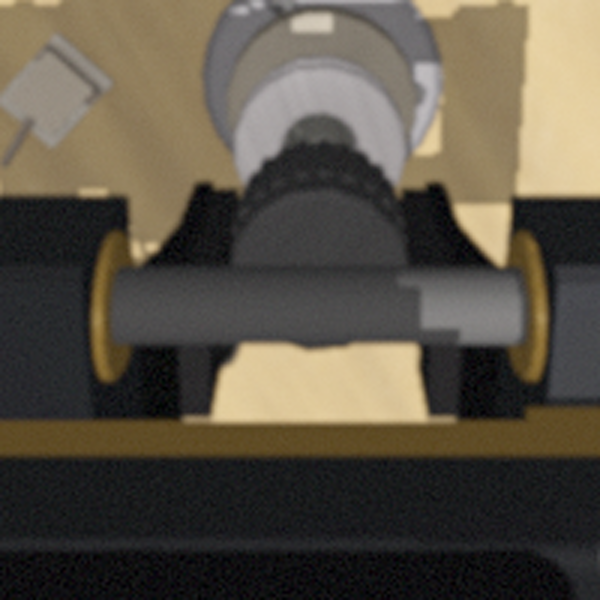

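The cap is centred over the spindle in both crops. I'll lower in stages and watch the force.

```bash
python3 -m handwheel '[{"dp":[0,0.5,7],"rotation":[0,0,0],"fingers":25},{"dp":[0,0.5,14],"rotation":[0,0,0],"fingers":25},{"dp":[0,0.5,19],"rotation":[0,0,0],"fingers":25},{"dp":[0,0.5,24],"rotation":[0,0,0],"fingers":25},{"dp":[0,0.5,28],"rotation":[0,0,0],"fingers":25},{"dp":[0,0.5,28],"rotation":[0,0,0],"fingers":25}]' 30
```

```text
t: 30.05
tool_pos: [0.5852, 0.2655, 0.1201]
tcp_rot: [[-0.0, 1.0, -0.001], [1.0, 0.0, -0.0], [-0.0, -0.001, -1.0]]
ft_force: [0.5, 0.5, -1.1]
finger_gap: 0.0335
```

```bash
python3 -c "
from h import *
look('22',(210,80),(145,160)); print(ctrl.get_obs()['ft_force'])"
```

```text
[0.5856 0.2656 0.1207] 30.2
[-0.20444259  0.30882416 -0.66430644]
```

View pics/c22.png

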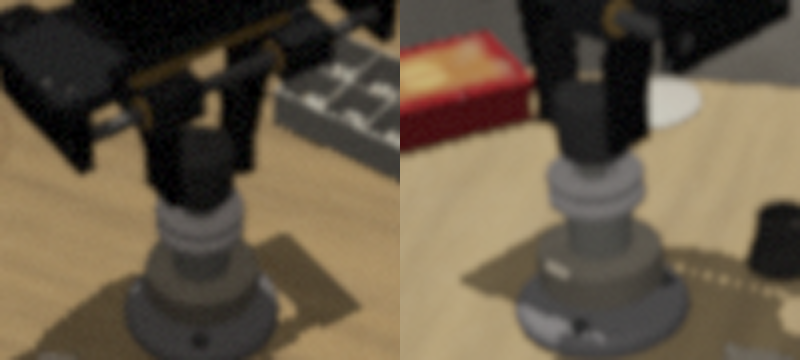

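The cap is over the spindle end without contact. Lowering the last ~9 mm.

```bash
python3 -m handwheel '[{"dp":[0,0,3],"rotation":[0,0,0],"fingers":25},{"dp":[0,0,6],"rotation":[0,0,0],"fingers":25},{"dp":[0,0,8],"rotation":[0,0,0],"fingers":25},{"dp":[0,0,9],"rotation":[0,0,0],"fingers":25},{"dp":[0,0,9.5],"rotation":[0,0,0],"fingers":25},{"dp":[0,0,9.5],"rotation":[0,0,0],"fingers":25},{"dp":[0,0,9.5],"rotation":[0,0,0],"fingers":25}]' 30
```

```text
t: 31.08
tool_pos: [0.5855, 0.2655, 0.1112]
tcp_rot: [[-0.0, 1.0, 0.0], [1.0, 0.0, 0.0], [0.0, 0.0, -1.0]]
ft_force: [-0.4, -0.3, 0.3]
finger_gap: 0.0332
```

```bash
python3 -m handwheel '[{"dp":[0,0,0.7],"rotation":[0,0,0],"fingers":25},{"dp":[0,0,0.7],"rotation":[0,0,0],"fingers":25},{"dp":[0,0,0.7],"rotation":[0,0,0],"fingers":25}]' 30
```

```text
t: 31.45
tool_pos: [0.5856, 0.2656, 0.1112]
tcp_rot: [[-0.0, 1.0, 0.0], [1.0, 0.0, 0.0], [0.0, 0.0, -1.0]]
ft_force: [-1.9, -0.6, 4.8]
finger_gap: 0.0331
```

Contact at 4.8 N at the seated height. I'll release and retreat upward.

```bash
python3 -m handwheel '[{"dp":[0,0,0],"rotation":[0,0,0],"fingers":65},{"dp":[0,0,0],"rotation":[0,0,0],"fingers":65},{"dp":[0,0,0],"rotation":[0,0,0],"fingers":65},{"dp":[0,0,0],"rotation":[0,0,0],"fingers":65},{"dp":[0,0,0],"rotation":[0,0,0],"fingers":65},{"dp":[0,0,-10],"rotation":[0,0,0],"fingers":65},{"dp":[0,0,-40],"rotation":[0,0,0],"fingers":65},{"dp":[0,0,-80],"rotation":[0,0,0],"fingers":65},{"dp":[0,0,-80],"rotation":[0,0,0],"fingers":65},{"dp":[0,0,-80],"rotation":[0,0,0],"fingers":65},{"dp":[0,0,-80],"rotation":[0,0,0],"fingers":65}]' 30
python3 -c "
from h import *
look('23',(210,80),(145,160))
cv2.imwrite('pics/s23b.png',cv2.resize(cv2.imread('pics/s23.png')[100:300,130:360],None,fx=3,fy=3))"
```

```text
t: 32.83
tool_pos: [0.5845, 0.2653, 0.1891]
tcp_rot: [[0.0, 1.0, -0.003], [1.0, -0.0, -0.001], [-0.001, -0.003, -1.0]]
ft_force: [-0.7, 0.3, 0.3]
finger_gap: 0.0651
[0.5849 0.2654 0.1892] 32.975
```

View pics/c23.png

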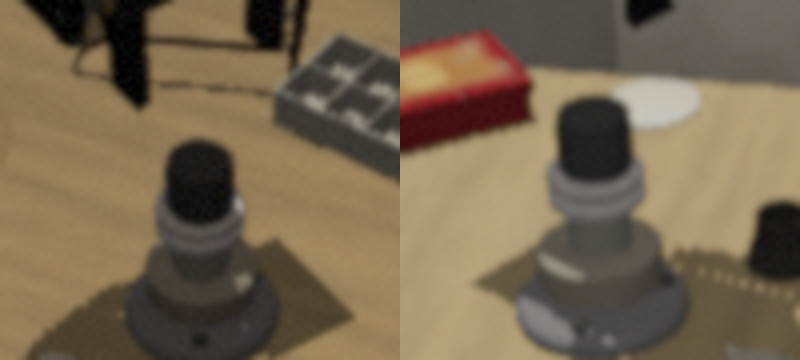

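View pics/s23b.png

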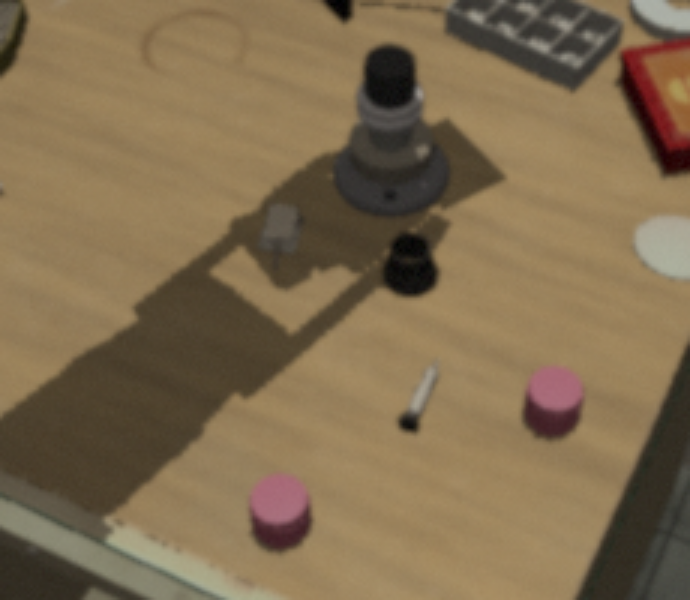

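View pics/x23.png

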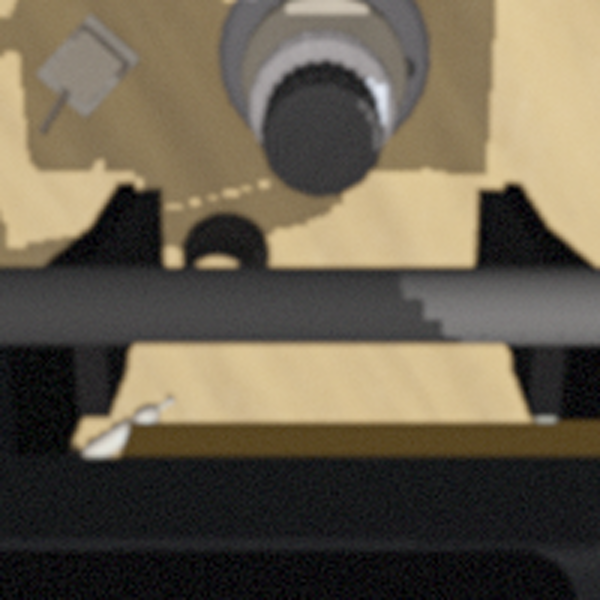

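The stack is upright and coaxial in all three views. The fingers are clear, and the loupe, screwdriver and clip are where they were. I'll hand the job in.

```bash
python3 -c "
from bench import ctrl
print(ctrl.sign_off())"
```

```text
the job is handed in; nothing more can be done
None
```

The arbor is built: the wide wheel, the sleeve, the grooved wheel and the dark ribbed cap (closed end up) are on the spindle in that order. I lowered each part until I felt contact (about 4–7 N) before letting it go, and handed the job in at about 33 s; no verdict is reported.

- **Seating:** each part touched down within about 1 mm of its expected height. The last pictures from all three cameras show the stack upright and coaxial, with the gripper open and clear above it.
- **Bystanders:** the loupe, screwdriver, clip and both pink look-alike caps look unmoved by eye. I did not re-measure them.
- **Disagreements:** the scene and side cameras differed by up to 8 mm on positions, so I relied on the wrist camera to centre each part. The finger opening read 1–2 mm below each part's diameter; I did not find out why, but every grip held.

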